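Index the sample carousel and load the leaning bottle

ROBOT

A 7-joint arm with a two-finger parallel gripper is mounted at the origin on a cart in front of the work surface, level with it; the furniture and walls round the work are solid. World frame = base frame: x ahead of the robot, y to its left, z up, the work surface at z = 0. Lengths are in m, angles in rad, forces in N, time in s.
With the tool pointing down it reaches from about 0.35 to 0.9 m from the base axis. Payload 8.1 kg.
Tool frame: the origin (TCP) lies between the finger pads; the fingertips stand 25 mm ahead of it and the grasp point (between the pads) lies 6 mm ahead of it (bot.tip_extent is the z of the fingertips in the tool frame, in m); z points along the fingers, y is the line along which they close (so a half turn about z gives the same grasp; the last joint's range is limited). The gripper opens to 85 mm and grips with 20 to 120 N. Pads are 22 mm wide; open, the fingers measure 114 mm over their backs; the gripper's body (76 mm by 85 mm) begins 54 mm behind the grasp point. The pads swing forward as they close: fully open they stand 13 mm farther back than shut.
Start: joints at [-1.437, 0.434, 0.025, 1.573, -0.012, 1.134, -0.075], TCP at [0.147, 0.608, 0.256] pointing down, gripper open.
Joint ranges: [-2.62, 2.62], [-0.44, 2.09], [-1.27, 1.32], [0.08, 2.57], [-1.32, 4.46], [0.12, 2], [-2.74, 2.74]. Speed limits (rad/s): [2.22, 2.22, 3.01, 3.01, 3.14, 3.14, 3.14].

INTERFACE

Orientations are given as a 3x3 rotation matrix whose columns are the frame's x, y, z axes.
In Python, from rig import bot, read_camera, camera_params gives the robot as it stands.
- The arm moves only by the shell command python3 -m inch 'ROWS' [FORCE]. ROWS is JSON, a list that holds one entry, the list of rows, each a list of 7 numbers: the turn, a rotation vector about the tool's x, y, z in degrees, then the shift along the tool's x, y, z in cm, then the closure, from 0 (fully open) to 1 (shut). In form: [[[wx, wy, wz, tx, ty, tz, fingers], ...]]. A call has 1 to 5 rows; each row is the pose to reach, as a shift and turn from the pose commanded when the call began, along the tool's axes at that moment; what a row does not reach only later rows make up. A row lasts 1/12 s, in which the tool goes at most 41.7 mm and 7.16 degrees, less where a joint would pass 70% of its speed; a pose out of reach is approached as far as the arm can. A call with a gripper value outside its range is refused whole. The fingers move at their own pace and stop on an object; FORCE is the grip in N (left out, the last holds). Time passes only in rows, so rows that repeat a pose let the fingers close. It gives the time, the measured TCP pose, the force, the opening and the grip force at its end, in the units of the state.
- bot.sense(): the state, without advancing time (a new reading comes with each control period).
- read_camera(name): name is "scene" or "top" or "wrist"; returns the picture (384x512x3 uint8, red, green, blue); there is no depth.
- camera_params(name): a dict with "fx", "fy", "cx", "cy" (pixels), "origin" and "rotation" of the camera in the world. Camera axes: x right, y up, looking along -z (the intrinsics and any distortion apply to the point x, -y, -z); pixel columns grow to the right and rows downward; lengths in m; the calibration is good to about 2 mm. A picture is of the moment at which its call begins: read the wrist's pose just before it. camera_params takes no time and is no camera call; for the wrist camera it gives the pose at the moment of the call.
- bot.hand_in(): hands the job in; it is judged then, once.
The state is a dict: "clock": time; "q": joint angles; "joint_vel": joint speeds; "tau": joint torques, N m; "position": TCP position; "orientation": TCP orientation; "force": force on the tool from outside, world axes, zero at the start; "ft_torque": the same for the moment, N m; "width": finger opening in m; "gripper_force": force on a finger pad.
Only numpy, scipy, OpenCV 4.12 (cv2) and the standard library are available. Lean on these libraries where they do the work, as an engineer would, in place of code of your own. Each camera call takes 0.05 s, during which the arm holds its last target. There are 200 camera calls.

TASK

Turn the sample carousel (its yellow spokes are there to push it by) until one of its two empty bays, whichever suits, is squarely in line with the red arrow on the carousel's foot, and take the white bottle with the blue cap from the sloped rack and stand it upright in the middle of that bay, setting it down rather than dropping it. The two dropper bottles ride along and must stay standing in their bays; leave the amber bottle in the rack and the glassware round about as they are.

Things in the scene. Friction and masses are not known exactly. Their poses are not given: they have to be found in the camera images.
- carousel_foot: Fixed grey foot of the sample carousel: round plate 176 mm across, 10 mm high, hub up to 33 mm. Origin on the worktop, on the turning axis. Along its own -x, roughly towards the robot, a tongue 30 mm wide, 6 mm high lies on the worktop out to 175 mm from the axis; on it the red index arrow points at the axis.
- carousel_disc: White disc, 210 mm across, 14 mm thick, turns both ways without end about the vertical axis of the foot; a drag of about 0.15 N m keeps it where it is left, it hardly coasts. Origin at the centre of its underside, 34 mm above the worktop; its top is at 48 mm. Its own +x points to free_bay_a. Bays: four flat dark rings 72 mm across, flush with the top, 90 degrees apart, 65 mm from the axis.
- hub (a point): Top of the aluminium knob (34 mm across) in the middle of the disc, on the turning axis, 79 mm above the worktop.
- free_bay_a (a point): Centre of one empty bay, on the disc's top, 65 mm from the axis along the disc's own +x.
- free_bay_b (a point): Centre of the other empty bay, opposite free_bay_a, 65 mm from the axis along the disc's own -x.
- index_point (a point): Fixed point 48 mm above the worktop, 65 mm from the carousel's axis straight towards the red arrow: where the centre of a bay lies when that bay is in line with the arrow.
- capped_bottle: The bottle to load: white plastic bottle with a round blue screw cap (fixed on), 61 mm across, 125 mm tall, 0.2 to 0.4 kg; the cap is 42 mm across and reaches from 106 to 125 mm above its base, the shoulder narrows towards it. Origin at the centre of its base, +z to the cap. At the start it stands in one of the rack's two places, leaning 35 degrees from vertical.
- rack: Fixed blue sloped rack, front its own -x, roughly towards the robot; two places 42.5 mm either side of its middle along its own y. The bottles stand on a sloped ledge (base centres 36 mm above the worktop) against a back plate, tops leaning 35 degrees towards its own +x, low fins beside them. No part is above 80 mm: a bottle lifted straight up or along its axis comes free. Origin on the worktop.
- amber_bottle: Amber glass reagent bottle with glass stopper, 62 mm across, 125 mm tall, origin at the centre of its base; leans in the rack's other place and stays there.
- burette_stand: Fixed twin burette stand, not part of the job. Origin under the middle of its white foot (250 x 150 mm along its own x and y, 26 mm high); rod 12 mm thick, 0.6 m tall at x = -25 mm; two burettes 12 mm thick hang from 0.9 m down to taps 0.25 m above the worktop, at x = 51, y = 28 mm and x = -101, y = -27 mm, tap keys about 35 mm long beside them.
- spoke_0 (a point): Middle of the yellow sleeve of one of the disc's eight fixed horizontal spokes, 22.5 degrees counterclockwise (from above) from free_bay_a; the others follow every 45 degrees. It is 130 mm from the axis, 41 mm above the worktop. Sleeves are round, 14 mm thick, from 106 to 155 mm from the axis; below them only the worktop and the foot's low tongue.
- bay_1 (a point): Centre of the bay on the disc's top where dropper_1 stands, 65 mm from the axis along the disc's own +y.
- dropper_1: Dropper bottle with red rubber bulb standing loose in a bay of the disc, 42 mm across, up to 125 mm tall (top about 175 mm above the worktop). Origin at the centre of its base, +z up.
- bay_2 (a point): Centre of the bay on the disc's top where dropper_2 stands, 65 mm from the axis along the disc's own -y.
- dropper_2: Dropper bottle with red rubber bulb standing loose in a bay of the disc, 42 mm across, up to 125 mm tall (top about 175 mm above the worktop). Origin at the centre of its base, +z up.
- flask: Bystander: conical flask with black rubber stopper, 68 mm across, 130 mm tall, loose on the worktop. Origin at the centre of its base.
- low_beaker: Bystander: low glass beaker with pink contents, 59 mm across, 70 mm tall, loose on the worktop. Origin at the centre of its base.
- crucible: Bystander: white lidded porcelain crucible, 45 mm across, 50 mm tall, loose on the worktop. Origin at the centre of its base.
- tall_beaker: Bystander: tall glass beaker, 78 mm across the spout, 125 mm tall, loose on the worktop. Origin at the centre of its base.
Not all that is in view belongs to the job. Leave any purple look-alike of the dropper_1 alone.

How it is judged:
At the end, for the whole second after the job is handed in: One free bay is centred within 7 mm (6 degrees) of the index point, the disc at rest; the capped bottle stands upright (within 7 degrees) at rest on the disc, within 14 mm of that bay's centre; each dropper bottle stands upright within 14 mm of its own bay's centre (((horizontal distance between free_bay_a and index_point below 0.007 m and horizontal distance between capped_bottle and free_bay_a below 0.014 m and distance between capped_bottle and free_bay_a below 0.018 m) or (horizontal distance between free_bay_b and index_point below 0.007 m and horizontal distance between capped_bottle and free_bay_b below 0.014 m and distance between capped_bottle and free_bay_b below 0.018 m)) and angular speed of carousel_disc below 0.05 rad/s and angle between each of capped_bottle, dropper_1, dropper_2's own z axis and vertical below 0.12 rad and linear speed of capped_bottle below 0.02 m/s and horizontal distance between dropper_1 and bay_1 below 0.014 m and distance between dropper_1 and bay_1 below 0.018 m and horizontal distance between dropper_2 and bay_2 below 0.014 m and distance between dropper_2 and bay_2 below 0.018 m); the robot touches nothing.
It fails at once if the flask, the crucible or a beaker moved by more than 30 mm (distance of any of flask, low_beaker, crucible, tall_beaker from where it was at the start of the episode above 0.03 m).
It fails at once if the amber bottle moved by more than 30 mm (distance of amber_bottle from where it was at the start of the episode above 0.03 m).
It fails at once if a dropper bottle tipped by more than 30 degrees (angle between any of dropper_1, dropper_2's own z axis and vertical above 0.52 rad).
It fails at once if the capped bottle dropped or slammed on the carousel (over 40 N) (contact force between capped_bottle and carousel_disc above 40 N).
It also fails if it takes over 61 s, if anything falls off the work surface, if the arm or the gripper's body presses on something with over 40 N, if the wrist force passes 120 N, or if a joint passes its speed limit or range.

## Working session

There is one attempt and no reset: what is moved stays moved. The work goes in short steps, Python scripts to look and compute and a shell command to move; the robot and the scene stay as the last step left them, time stands still between calls to the robot, and variables do not carry over. Pictures are saved under pics/ and viewed, at most 10 in all, crops included, and the job is handed in when it is done.

```bash
ls; mkdir -p pics; python3 - <<'E'
from rig import bot, read_camera, camera_params
import cv2
for n in("scene","top"):
    im=read_camera(n); cv2.imwrite(f"pics/{n}0.png",im[:,:,::-1]); p=camera_params(n); print(n,p)
s=bot.sense(); print(s['clock'],s['position'],s['orientation'],bot.tip_extent)
a=cv2.imread('pics/scene0.png');b=cv2.imread('pics/top0.png')
E
```

```text
pics
scene {'fx': 373.6392979499355, 'fy': 373.6392979499355, 'cx': 263.23348849836674, 'cy': 193.68960667522958, 'origin': array([ 0.16979112, -0.4619436 ,  0.69021147]), 'rotation': array([[ 0.81983214,  0.36336433, -0.44253997],
       [-0.57228672,  0.54568433, -0.61214093],
       [ 0.01905694,  0.75511256,  0.65531813]])}
top {'fx': 490.17132410348665, 'fy': 490.17132410348665, 'cx': 255.2504122468551, 'cy': 196.50599492497201, 'origin': array([0.23084481, 0.11042666, 1.63945996]), 'rotation': array([[ 0.09982991,  0.97312231, -0.20752579],
       [-0.99499598,  0.09849744, -0.01677046],
       [ 0.00412105,  0.20816152,  0.97808578]])}
0.1 [0.14655122 0.60714319 0.25560462] [[-9.72082056e-01  2.34641062e-01 -2.20846674e-04]
 [ 2.34641138e-01  9.72081049e-01 -1.40399849e-03]
 [-1.14754829e-04 -1.41662145e-03 -9.99998990e-01]] 0.025
```

View pics/scene0.png

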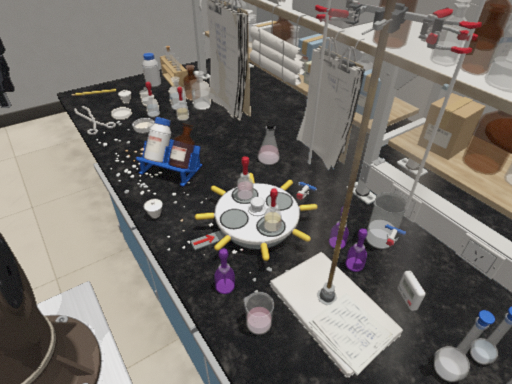

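View pics/top0.png

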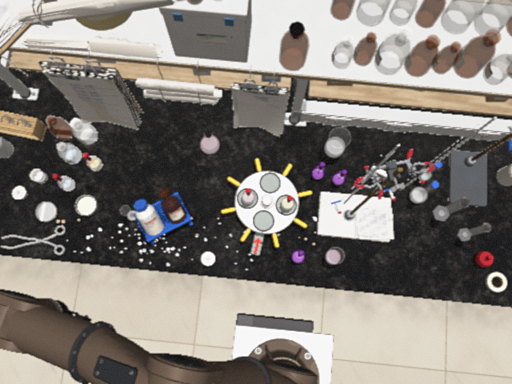

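The capped bottle candidates in the scene picture are the white one with a blue cap in the rack at (157,140), a second white and blue bottle at the back left at (151,68), and the amber bottle at (182,150). By the description it is the one in the rack. Other things at risk are the purple droppers at (225,270), (339,235) and (357,252). The crop below checks the choice.

```bash
cat > h.py <<'E'
import numpy as np, cv2
from rig import bot, read_camera, camera_params
def onplane(p,uv,z):
    uv=np.atleast_2d(np.float64(uv)); d=np.c_[(uv[:,0]-p['cx'])/p['fx'],-(uv[:,1]-p['cy'])/p['fy'],-np.ones(len(uv))]@p['rotation'].T
    o=p['origin']; return o+d*((z-o[2])/d[:,2])[:,None]
def proj(p,X):
    c=(np.atleast_2d(X)-p['origin'])@p['rotation']; return np.c_[p['cx']+p['fx']*c[:,0]/-c[:,2],p['cy']-p['fy']*c[:,1]/-c[:,2]]
def blobs(im,lo,hi,amin=8):
    m=cv2.inRange(cv2.cvtColor(im,cv2.COLOR_RGB2HSV),lo,hi); n,l,s,c=cv2.connectedComponentsWithStats(m)
    return m,l,[(i,s[i,4],c[i]) for i in range(1,n) if s[i,4]>=amin]
def tri(p1,u1,p2,u2):
    A=[];b=[]
    for p,u in((p1,u1),(p2,u2)):
        d=onplane(p,u,0)[0]-p['origin']; d/=np.linalg.norm(d); P=np.eye(3)-np.outer(d,d); A.append(P); b.append(P@p['origin'])
    return np.linalg.lstsq(np.vstack(A),np.hstack(b),rcond=None)[0]
E
python3 - <<'E'
from h import *
out=[]
for n in("scene","top"):
    im=cv2.imread(f"pics/{n}0.png")[:,:,::-1].copy(); p=camera_params(n)
    for nm,lo,hi,z in(("yellow",(22,150,120),(32,255,255),.041),("blue",(100,120,60),(125,255,255),.12),("red",(0,170,110),(8,255,255),.006)):
        m,l,b=blobs(im,lo,hi)
        for i,a,c in b:
            X=onplane(p,c,z)[0]
            if .2<X[0]<.8 and -.3<X[1]<.5: print(n,nm,a,c.round(1),X.round(4))
t=cv2.resize(cv2.imread("pics/top0.png")[145:275,120:320],None,fx=3.6,fy=3.6,interpolation=cv2.INTER_CUBIC)
cv2.imwrite("pics/c1.png",t)
s=cv2.resize(cv2.imread("pics/scene0.png")[105:265,130:325],None,fx=3.7,fy=3.7,interpolation=cv2.INTER_CUBIC)
cv2.imwrite("pics/c2.png",s)
E
```

```text
scene yellow 16 [252.1 176.4] [0.6245 0.2224 0.041 ]
scene yellow 51 [286.8 184.2] [0.6845 0.1411 0.041 ]
scene yellow 64 [217.4 189.8] [0.5153 0.2255 0.041 ]
scene yellow 22 [306.  208.5] [0.6661 0.0371 0.041 ]
scene yellow 67 [203.7 215.9] [0.4377 0.1575 0.041 ]
scene yellow 9 [299.  230.8] [ 0.602  -0.0135  0.041 ]
scene yellow 43 [299.4 235.4] [ 0.5933 -0.0256  0.041 ]
scene yellow 72 [221.6 243.3] [0.4293 0.0553 0.041 ]
scene yellow 88 [264.4 251.5] [ 0.4968 -0.0197  0.041 ]
scene blue 860 [173.5 163. ] [0.4325 0.2956 0.12  ]
scene blue 15 [302.4 183.3] [0.6556 0.0498 0.12  ]
scene blue 25 [311.4 186.9] [0.6648 0.0273 0.12  ]
scene blue 15 [389.2 226.6] [ 0.7173 -0.1661  0.12  ]
scene blue 18 [400.1 230.5] [ 0.7276 -0.1867  0.12  ]
scene red 44 [205.6 239.2] [0.4177 0.1162 0.006 ]
top yellow 51 [257.6 164. ] [0.6826 0.1411 0.041 ]
top yellow 52 [287.2 169. ] [0.6753 0.0398 0.041 ]
top yellow 42 [232.9 180.3] [0.6178 0.2181 0.041 ]
top yellow 43 [305.3 192.7] [ 0.5996 -0.0273  0.041 ]
top yellow 43 [227.4 209.7] [0.5162 0.2251 0.041 ]
top yellow 42 [300.4 222.4] [ 0.4981 -0.0189  0.041 ]
top yellow 46 [244.7 235.4] [0.4367 0.1594 0.041 ]
top yellow 50 [275.3 240.5] [0.4303 0.0579 0.041 ]
top blue 15 [386.6 189.5] [ 0.6181 -0.2771  0.12  ]
top blue 654 [166.5 219.5] [0.4518 0.4061 0.12  ]
top blue 143 [140.1 204.6] [0.4908 0.4954 0.12  ]
```

View pics/c1.png

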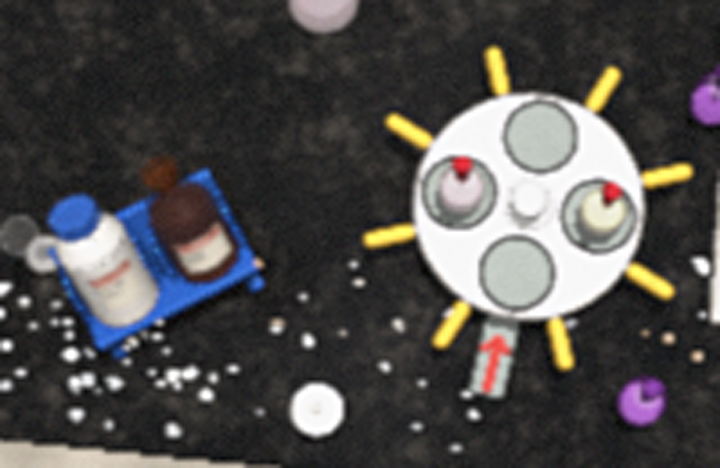

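View pics/c2.png

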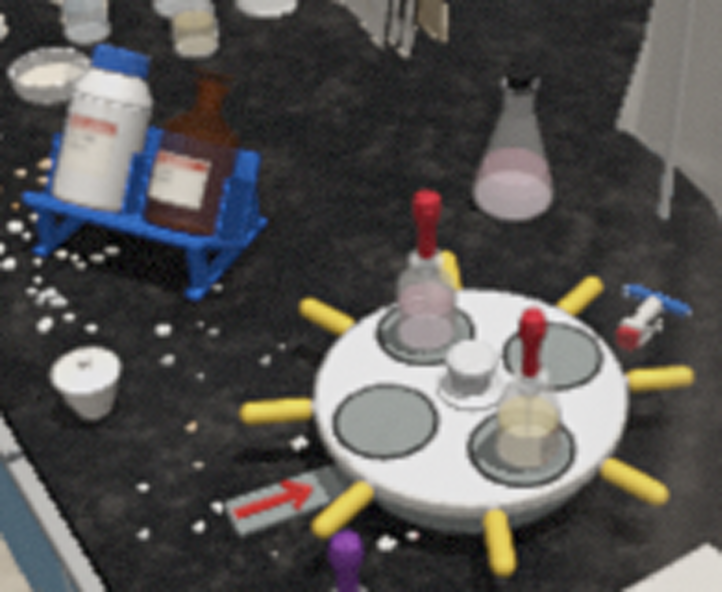

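The crop at (105,130) in c2 confirms a white bottle with a blue cap in the rack's left place. Near bay and arrow look only a few degrees apart, so I'll compute that next.

```bash
python3 - <<'E'
from h import *
from scipy.optimize import least_squares
P={n:camera_params(n) for n in("scene","top")}; I={n:cv2.imread(f"pics/{n}0.png")[:,:,::-1].copy() for n in P}
# spokes fit (top+scene good ones)
_,_,b=blobs(I["top"],(22,150,120),(32,255,255),30)
S=np.array([c for i,a,c in b]); S=np.array([c for c in S if 220<c[0]<310 and 160<c[1]<245])
def f(v):
    th=v[2]+np.arange(8)*np.pi/4
    u=proj(P["top"],np.c_[v[0]+.13*np.cos(th),v[1]+.13*np.sin(th),0*th+.041]); return np.linalg.norm(S[:,None]-u[None],axis=2).min(1)
r=least_squares(f,[.557,.099,.32]);print("axis top",r.x[:2].round(4),np.degrees(r.x[2]),r.fun.round(2)); A=r.x[:2]
for n,roi in(("top",(250,225,268,262)),("scene",(185,228,225,255))):
    x0,y0,x1,y1=roi; h=I[n][y0:y1,x0:x1].astype(int)
    m=(h[:,:,0]-h[:,:,1]>60)&(h[:,:,0]-h[:,:,2]>60)
    v,u=np.nonzero(m); X=onplane(P[n],np.c_[u+x0,v+y0],.0065)[:,:2]
    c=X.mean(0); d=np.linalg.svd(X-c)[2][0]; d=d*np.sign(d[0])
    print(n,len(X),"arrow c",c.round(4),"angle from axis",np.degrees(np.arctan2(*(c-A)[::-1])),"arrow dir",np.degrees(np.arctan2(d[1],d[0])))
caps={}
for n,roi in(("top",(128,196,152,216)),("scene",(150,112,175,132))):
    x0,y0,x1,y1=roi; m,l,b=blobs(I[n][y0:y1,x0:x1].copy(),(100,120,60),(125,255,255),20)
    for i,a,c in b: print(n,"cap",a,c+[x0,y0],onplane(P[n],c+[x0,y0],.1306)[0].round(4))
    caps[n]=max(b,key=lambda t:t[1])[2]+[x0,y0]
print("tri cap",tri(P["top"],caps["top"],P["scene"],caps["scene"]).round(4))
# rack
m,l,b=blobs(I["top"],(100,120,60),(125,255,255),300)
for i,a,c in b:
    if c[0]<220:
        pts=np.argwhere(l==i)[:,::-1]; box=cv2.boxPoints(cv2.minAreaRect(pts.astype(np.float32))); print(box.round(1)); print(onplane(P["top"],box,.05).round(3))
E
```

```text
axis top [0.5569 0.0994] 18.279384653250286 [0.69 0.72 1.04 1.13 0.69 0.68 1.35 1.  ]
top 65 arrow c [0.4155 0.1176] angle from axis 172.6651525743981 arrow dir -6.59267515279989
scene 80 arrow c [0.4154 0.1161] angle from axis 173.26212210094116 arrow dir -6.3003540402595455
top cap 143 [140.0979021  204.57342657] [0.4889 0.4927 0.1306]
scene cap 90 [161.87777778 120.85555556] [0.487  0.4907 0.1306]
tri cap [0.4886 0.4932 0.1291]
[[131.6 213.2]
 [177.6 190.2]
 [194.4 223.8]
 [148.4 246.8]]
[[0.471 0.537 0.05 ]
 [0.563 0.396 0.05 ]
 [0.457 0.327 0.05 ]
 [0.367 0.466 0.05 ]]
```

The near bay (175.8°) is about 2.5° from the arrow (about 173.3°), so only a small turn is needed. Next is the pre-grasp above the tilted cap, with the tool along the bottle axis.

```bash
cat >> h.py <<'E'
from scipy.spatial.transform import Rotation as Ro
def rel(R,p):
    s=bot.sense(); R0=np.array(s['orientation']); p0=np.array(s['position'])
    print('turn deg',np.degrees(Ro.from_matrix(R0.T@R).as_rotvec()).round(2),'shift cm',(R0.T@(p-p0)*100).round(2))
def tilted(yaw,tilt=np.radians(35)):
    """tool frame along -bottle axis, y = rack y"""
    a=np.array([np.sin(tilt)*np.cos(yaw),np.sin(tilt)*np.sin(yaw),np.cos(tilt)]); y=np.array([-np.sin(yaw),np.cos(yaw),0]); z=-a
    return np.c_[np.cross(y,z),y,z],a
E
python3 - <<'E'
from h import *
R,a=tilted(np.radians(33)); cap=np.array([.488,.492,.1306])
print(R.round(2)); rel(R,cap+.096*a)
E
```

```text
[[-0.69 -0.54 -0.48]
 [-0.45  0.84 -0.31]
 [ 0.57  0.   -0.82]]
turn deg [ 14.14  33.   -45.1 ] shift cm [-39.68   0.82   4.64]
```

```bash
python3 -m inch '[[[14,33,-45,-39.7,0.8,4.6,0],[14,33,-45,-39.7,0.8,4.6,0],[14,33,-45,-39.7,0.8,4.6,0],[14,33,-45,-39.7,0.8,4.6,0],[14,33,-45,-39.7,0.8,4.6,0]]]'; python3 - <<'E'
from h import *
R,a=tilted(np.radians(33)); cap=np.array([.488,.492,.1306]); rel(R,cap+.096*a)
E
```

```text
clock: 0.52
position: [0.3389, 0.5648, 0.234]
orientation: [[-0.913, -0.241, -0.33], [-0.206, 0.969, -0.138], [0.353, -0.059, -0.934]]
force: [0.9, 2.0, 0.4]
width: 0.0854
gripper_force: 0.0
turn deg [  5.96  13.6  -18.42] shift cm [-17.82  -8.71  -3.54]
```

```bash
python3 -m inch '[[[6,13.6,-18.4,-17.8,-8.7,-3.5,0.25],[6,13.6,-18.4,-17.8,-8.7,-3.5,0.25],[6,13.6,-18.4,-17.8,-8.7,-3.5,0.25],[6,13.6,-18.4,-17.8,-8.7,-3.5,0.25],[6,13.6,-18.4,-17.8,-8.7,-3.5,0.25]]]' 60; python3 -m inch '[[[0,0,0,0,0,0,0.25],[0,0,0,0,0,0,0.25]]]'; python3 - <<'E'
from h import *
R,a=tilted(np.radians(33)); cap=np.array([.488,.492,.1306]); rel(R,cap+.096*a); print(bot.sense()['q'].round(2) if hasattr(bot.sense()['q'],'round') else bot.sense()['q'])
p=camera_params("wrist"); im=read_camera("wrist")
np.save("w1.npy",dict(p=p,im=im),allow_pickle=True)
cv2.imwrite("pics/w1.png",im[:,:,::-1])
print(p['origin'].round(3),proj(p,[cap,cap+.0095*a,cap-.1155*a]).round(0))
E
```

```text
clock: 0.93
position: [0.5204, 0.5114, 0.1938]
orientation: [[-0.7, -0.54, -0.467], [-0.451, 0.842, -0.297], [0.553, 0.002, -0.833]]
force: [-0.9, -0.3, -0.7]
width: 0.064
gripper_force: 0.0
clock: 1.1
position: [0.5197, 0.5087, 0.1972]
orientation: [[-0.704, -0.535, -0.468], [-0.444, 0.845, -0.299], [0.555, -0.003, -0.832]]
force: [0.7, 0.8, 0.0]
width: 0.064
gripper_force: 0.0
turn deg [ 0.24  1.29 -0.62] shift cm [-0.95  0.34 -2.08]
[-0.8   1.07  0.03  0.65 -0.16  2.    1.34]
[0.516 0.507 0.34 ] [[258. 230.]
 [258. 236.]
 [256. 183.]]
```

View pics/w1.png

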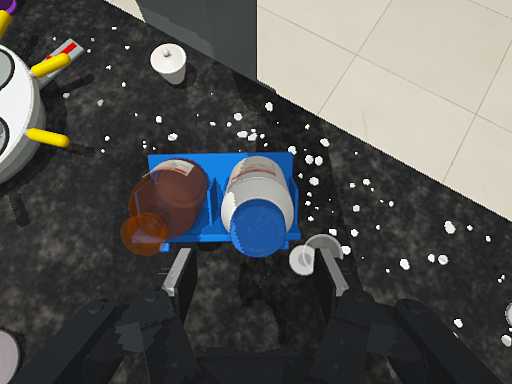

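The wrist picture shows the cap at (258,228), predicted at (258,230), with the fingers astride at columns 180 and 335 and the amber stopper at (145,235), clear. I'll go down on the cap.

```bash
python3 - <<'E'
from h import *
R,a=tilted(np.radians(33)); cap=np.array([.488,.492,.1306]); s=bot.sense();print(s['position'])
rel(np.array(s['orientation']),cap+.036*a);rel(np.array(s['orientation']),cap+.004*a)
E
```

```text
[0.51806661 0.51018832 0.1985741 ]
turn deg [0. 0. 0.] shift cm [-0.93  0.1   4.01]
turn deg [0. 0. 0.] shift cm [-0.85  0.09  7.2 ]
```

```bash
python3 -m inch '[[[0,0,0,-0.9,0.1,2,0.25],[0,0,0,-0.9,0.1,4,0.25],[0,0,0,-0.9,0.1,4,0.25],[0,0,0,-0.9,0.1,4,0.25]]]'; python3 - <<'E'
from h import *
R,a=tilted(np.radians(33)); cap=np.array([.488,.492,.1306]); s=bot.sense(); print(s['q'])
rel(np.array(s['orientation']),cap+.004*a)
p=camera_params("wrist"); im=read_camera("wrist"); m,l,b=blobs(im[150:].copy(),(100,120,60),(125,255,255),300)
print([(a_,c+[0,150]) for i,a_,c in b],proj(p,[cap]))
E
```

```text
clock: 1.48
position: [0.5031, 0.5045, 0.1622]
orientation: [[-0.7, -0.54, -0.467], [-0.45, 0.842, -0.299], [0.554, 0.001, -0.832]]
force: [-0.5, 0.9, 1.2]
width: 0.0638
gripper_force: 0.0
[-0.80796519  1.04408422  0.02179879  0.77919169 -0.14922585  1.89200157
  1.34439376]
turn deg [0. 0. 0.] shift cm [-0.14 -0.23  3.31]
[(np.int32(9298), array([230.20144117, 217.76070123]))] [[250.06256466 247.36226139]]
```

```bash
python3 -m inch '[[[0,0,0,-0.1,-0.1,1.7,0.25],[0,0,0,-0.1,-0.1,3.3,0.25],[0,0,0,-0.1,-0.1,3.3,0.25],[0,0,0,-0.1,-0.1,3.3,0.25]]]'; python3 - <<'E'
from h import *
im=read_camera("wrist"); cv2.imwrite("pics/w2.png",im[:,:,::-1])
E
```

```text
clock: 1.87
position: [0.4908, 0.4944, 0.1349]
orientation: [[-0.702, -0.539, -0.465], [-0.449, 0.843, -0.297], [0.552, 0.001, -0.834]]
force: [-0.2, -0.6, 1.5]
width: 0.0637
gripper_force: 0.0
```

View pics/w2.png

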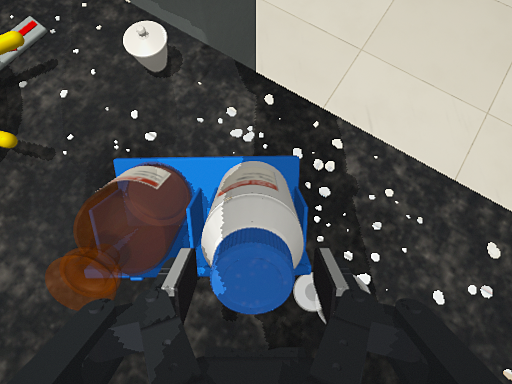

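The cap, at (252,270), is centred between the fingertips at (178,270) and (325,268). I'll close on it.

```bash
python3 -m inch '[[[0,0,0,0,0,0,1],[0,0,0,0,0,0,1],[0,0,0,0,0,0,1],[0,0,0,0,0,0,1],[0,0,0,0,0,0,1]]]' 80;  python3 -m inch '[[[0,0,0,0,0,0,1],[0,0,0,0,0,0,1],[0,0,0,0,0,-0.3,1],[0,0,0,0,0,-0.6,1]]]'; python3 - <<'E'
from h import *
R,a=tilted(np.radians(33)); s=bot.sense(); p=np.array(s['position']); print(s['q'].round(2),s['force'])
rel(np.array(s['orientation']),p+[0,0,.12])
E
```

```text
clock: 2.33
position: [0.492, 0.4943, 0.1353]
orientation: [[-0.704, -0.538, -0.464], [-0.45, 0.843, -0.295], [0.55, 0.0, -0.835]]
force: [2.8, 2.6, 5.7]
width: 0.0396
gripper_force: 70.2
clock: 2.67
position: [0.4937, 0.4955, 0.1386]
orientation: [[-0.702, -0.538, -0.466], [-0.449, 0.843, -0.297], [0.553, 0.0, -0.833]]
force: [-1.2, -0.8, -3.8]
width: 0.0397
gripper_force: 73.7
[-0.81  1.03  0.02  0.87 -0.14  1.82  1.35] [-1.2387866  -0.77082713 -3.83052846]
turn deg [0. 0. 0.] shift cm [  6.63   0.   -10.  ]
```

```bash
python3 -m inch '[[[0,0,0,1.1,0,-1.7,1],[0,0,0,2.2,0,-3.4,1],[0,0,0,3.3,0,-5,1],[0,-4,0,5,0,-7.5,1],[0,-10,0,6.6,0,-10,1]]]';  python3 -m inch '[[[0,-6,0,0.7,0,-1,1],[0,-13,0,0.7,0,-1,1],[0,-20,0,0.7,0,-1,1],[0,-24,0,0.7,0,-1,1],[0,-24,0,0.7,0,-1,1]]]'; python3 - <<'E'
from h import *
s=bot.sense(); print(s['q'].round(2),s['force'],s['position'])
for n in ("scene","wrist"):
    im=read_camera(n); cv2.imwrite(f"pics/l_{n}.png",im[:,:,::-1])
a=cv2.imread("pics/l_scene.png")[60:270,110:330]; b=cv2.imread("pics/l_wrist.png")[:384,:]
b=cv2.resize(b,(400,300)); a=cv2.resize(a,(400,382)); cv2.imwrite("pics/l.png",np.hstack([a,np.vstack([b,np.zeros((82,400,3),np.uint8)])]))
E
```

```text
clock: 3.08
position: [0.4943, 0.4952, 0.2549]
orientation: [[-0.772, -0.538, -0.339], [-0.491, 0.843, -0.218], [0.403, -0.002, -0.915]]
force: [0.8, 0.5, -2.2]
width: 0.0387
gripper_force: 83.6
clock: 3.5
position: [0.4895, 0.4938, 0.2724]
orientation: [[-0.842, -0.54, 0.009], [-0.54, 0.842, 0.007], [-0.012, 0.001, -1.0]]
force: [-0.3, 0.9, -2.0]
width: 0.0391
gripper_force: 82.2
[-0.89  0.53  0.04  1.37 -0.02  1.23  1.29] [-0.32481075  0.87682704 -1.9837628 ] [0.48953954 0.49375694 0.27235049]
```

View pics/l.png

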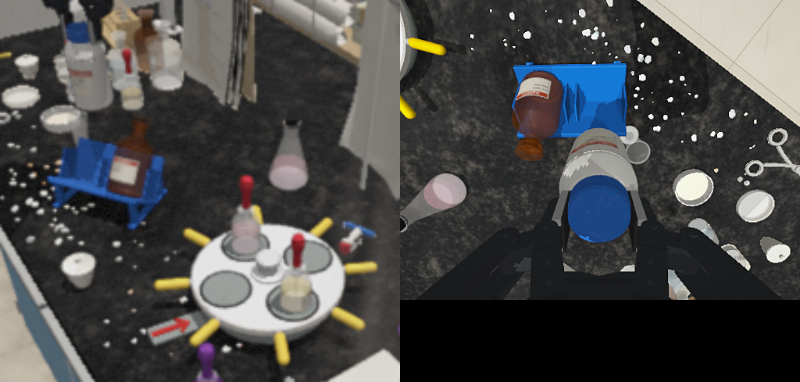

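Bottle is in the grip, upright and clear of the rack. The amber bottle still leans in its place at (128,165) of the left half, and the cap is centred between the pads. Next I carry it over the bay.

```bash
python3 - <<'E'
from h import *
R,a=tilted(np.radians(84-90),0); rel(R,np.array([.485,.35,.305])); rel(R,np.array([.492,.1045,.30]))
E
```

```text
turn deg [ 0.12  0.31 38.58] shift cm [  8.25 -11.81  -3.46]
turn deg [ 0.12  0.31 38.58] shift cm [ 20.88 -32.87  -3.04]
```

```bash
python3 -m inch '[[[0,0,2,0.8,-1.2,-1.5,1],[0,0,6,2.3,-3.5,-3,1],[0,0,12,4.3,-6.5,-3.4,1],[0,0,18,6.4,-9.7,-3.4,1],[0,0,24,8.5,-12.9,-3.4,1]]]'; python3 - <<'E'
from h import *
R,a=tilted(np.radians(84-90),0); rel(R,np.array([.492,.1045,.30]))
E
```

```text
clock: 4.02
position: [0.4903, 0.3387, 0.3032]
orientation: [[-0.99, -0.144, 0.004], [-0.144, 0.99, 0.003], [-0.005, 0.002, -1.0]]
force: [0.7, -0.5, -3.9]
width: 0.039
gripper_force: 82.3
turn deg [ 0.15  0.25 14.25] shift cm [  3.19 -23.2    0.25]
```

```bash
python3 -m inch '[[[0,0,5,0.5,-3.7,0,1],[0,0,10,1,-7.5,0,1],[0,0,14.2,1.6,-11.3,0,1],[0,0,14.2,2.2,-15.1,0.2,1],[0,0,14.2,2.6,-18.5,0.2,1]]]';python3 -m inch '[[[0,0,0,0,-2.3,0,1],[0,0,0,0,-3.5,0,1],[0,0,0,0,-4.3,0,1],[0,0,0,0,-4.6,0,1]]]'; python3 - <<'E'
from h import *
R,a=tilted(np.radians(84-90),0); rel(R,np.array([.492,.1045,.21]))
E
```

```text
clock: 4.43
position: [0.4918, 0.1504, 0.3004]
orientation: [[-0.995, 0.1, 0.003], [0.1, 0.995, 0.002], [-0.003, 0.003, -1.0]]
force: [1.1, -0.3, -3.7]
width: 0.0392
gripper_force: 81.9
clock: 4.77
position: [0.4874, 0.1065, 0.3005]
orientation: [[-0.995, 0.099, 0.005], [0.1, 0.995, 0.004], [-0.005, 0.004, -1.0]]
force: [-0.2, 0.2, -3.6]
width: 0.0391
gripper_force: 81.9
turn deg [0.24 0.27 0.29] shift cm [-0.44 -0.2   9.05]
```

```bash
python3 -m inch '[[[0,0,0,-0.2,-0.1,2.5,1],[0,0,0,-0.4,-0.2,5.5,1],[0,0,0,-0.4,-0.2,8.5,1],[0,0,0,-0.4,-0.2,10.5,1],[0,0,0,-0.4,-0.2,11,1]]]'; python3 -m inch '[[[0,0,0,0,0,0,1],[0,0,0,0,0,0,1]]]'; python3 - <<'E'
from h import *
s=bot.sense(); p=np.array(s['position']); print(p)
im=read_camera("scene"); c=camera_params("scene"); im=im[:,:,::-1].copy()
B=np.array([.4921,.1042,.048]); t=np.linspace(0,2*np.pi,60)
def ring(ctr,r,col):
    q=proj(c,ctr+r*np.c_[np.cos(t),np.sin(t),0*t]); cv2.polylines(big,[np.int32((q-[190,110])*5)],True,col,1)
big=cv2.resize(im[110:230,190:330],None,fx=5,fy=5,interpolation=cv2.INTER_CUBIC)
ring(B,.036,(0,255,0)); b=p-[0,0,.122]; ring(b,.0305,(0,0,255)); ring(b+[0,0,.125],.021,(255,0,255))
cv2.imwrite("pics/pl.png",big)
E
```

```text
clock: 5.18
position: [0.4895, 0.1065, 0.1871]
orientation: [[-0.995, 0.096, 0.0], [0.096, 0.995, 0.003], [-0.0, 0.003, -1.0]]
force: [-0.5, 0.6, -3.7]
width: 0.0389
gripper_force: 82.1
clock: 5.35
position: [0.4919, 0.1062, 0.1912]
orientation: [[-0.995, 0.097, 0.007], [0.097, 0.995, 0.005], [-0.006, 0.005, -1.0]]
force: [-0.0, -0.6, -3.4]
width: 0.0392
gripper_force: 82.1
[0.49188091 0.10623259 0.19123815]
```

View pics/pl.png

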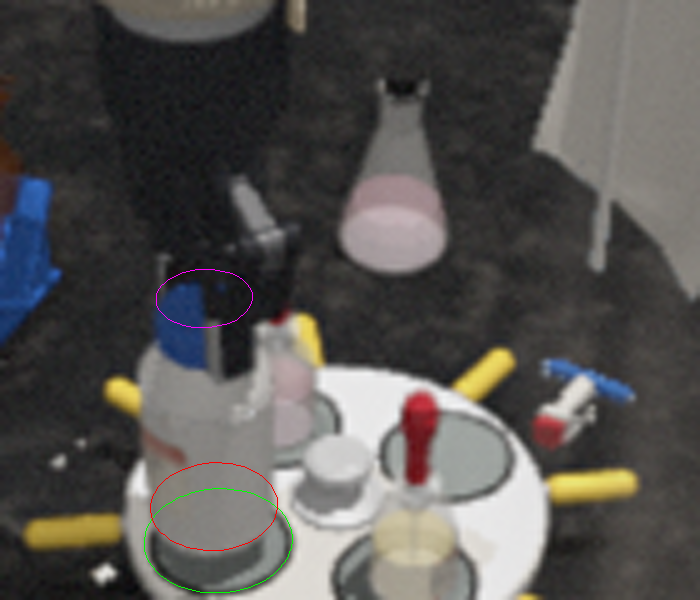

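The bay ring overlay at (219,541) fits, and the bottle's base at about (212,520) is over it, still roughly 20 mm above the disc. I'll lower gently, checking force.

```bash
python3 -m inch '[[[0,0,0,0,-0.1,0.5,1],[0,0,0,0,-0.2,1,1],[0,0,0,0,-0.2,1.3,1],[0,0,0,0,-0.2,1.5,1],[0,0,0,0,-0.2,1.5,1]]]' | grep -E "pos|force"; python3 -m inch '[[[0,0,0,0,0,0.1,1],[0,0,0,0,0,0.2,1],[0,0,0,0,0,0.3,1],[0,0,0,0,0,0.3,1]]]'| grep -E "pos|force"
```

```text
position: [0.4908, 0.1031, 0.1752]
force: [-0.7, -0.4, -4.0]
gripper_force: 82.1
position: [0.4916, 0.1033, 0.1734]
force: [-1.2, -0.3, 5.6]
gripper_force: 83.9
```

Contact made gently (about 9 N). Release and withdraw upward.

```bash
python3 -m inch '[[[0,0,0,0,0,-0.05,1],[0,0,0,0,0,-0.05,0.4],[0,0,0,0,0,-0.05,0.25],[0,0,0,0,0,-0.05,0.25],[0,0,0,0,0,-0.05,0.25]]]' 20 | grep -E "pos|force|width"; python3 -m inch '[[[0,0,0,0,0,-1,0.25],[0,0,0,0,0,-2.5,0.25],[0,0,0,0,0,-5,0.25],[0,0,0,0,0,-9,0.25],[0,0,0,0,0,-13,0.25]]]'| grep -E "pos|force|width";python3 -m inch '[[[0,0,0,4,0,0,0.25],[0,0,0,8,0,0,0.25],[0,0,0,12,0,0,0.25],[0,0,0,14,0,0,0.25]]]'| grep -E "pos|force|width|clock"; cat > look.py <<'E'
from h import *
import sys
n=sys.argv[1]
P={k:camera_params(k) for k in("top","scene")}; I={k:read_camera(k) for k in P}
_,_,b=blobs(I["top"],(22,150,120),(32,255,255),25); S=np.array([c for i,a,c in b if 220<c[0]<312 and 158<c[1]<248])
def f(v):
    th=v[0]+np.arange(8)*np.pi/4
    u=proj(P["top"],np.c_[.5569+.13*np.cos(th),.0994+.13*np.sin(th),0*th+.041]); return np.linalg.norm(S[:,None]-u[None],axis=2).min(1)
r=least_squares(f,[.32]);print(len(S),"spoke",np.degrees(r.x[0]),"bay",np.degrees(r.x[0])+157.5,r.fun.round(1))
for k in P:
    m,l,b=blobs(I[k],(100,120,60),(125,255,255),15)
    for i,a,c in b:
        X=onplane(P[k],c,.048+.118)[0]
        if np.linalg.norm(X[:2]-[.492,.104])<.06: print(k,"cap",a,c,X.round(4))
a=cv2.resize(I["top"][150:260,205:325],None,fx=3.3,fy=3.3,interpolation=cv2.INTER_CUBIC); s=cv2.resize(I["scene"][135:265,185:325],(400,371),interpolation=cv2.INTER_CUBIC)
a=a[:363]; s=s[:363]; cv2.imwrite(f"pics/{n}.png",np.hstack([a,s])[:,:,::-1])
E
sed -i '2i from scipy.optimize import least_squares' look.py; python3 look.py k1
```

```text
position: [0.4912, 0.1033, 0.1732]
force: [-0.1, 0.4, -0.3]
width: 0.0644
gripper_force: 0.0
position: [0.4894, 0.1022, 0.3047]
force: [1.0, 0.4, 0.8]
width: 0.0639
gripper_force: 0.0
clock: 7.32
position: [0.3471, 0.1162, 0.3027]
force: [-0.6, 0.5, -0.1]
width: 0.0641
gripper_force: 0.0
6 spoke 18.214055192421753 bay 175.71405519242177 [0.8 0.9 0.9 1.2 0.6 0.9]
top cap 66 [261.16666667 213.54545455] [0.4924 0.1124 0.166 ]
scene cap 270 [229.27037037 181.04814815] [0.4855 0.1047 0.166 ]
```

View pics/k1.png

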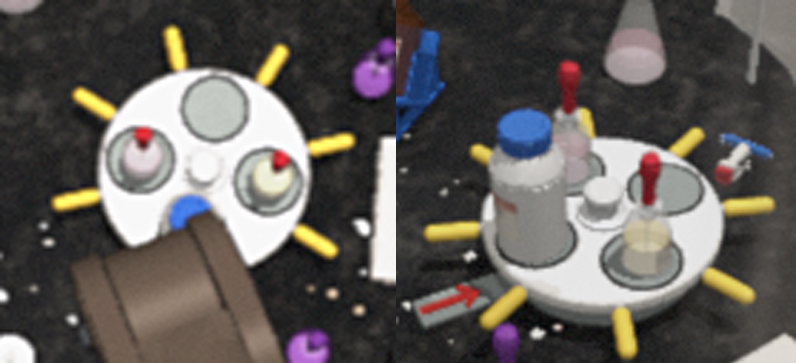

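The bottle stands upright in the near bay, and both droppers stand in theirs. The bay is still about 2.4° off the arrow, so I'll nudge it clockwise at the spoke near 153°, with closed fingers from its arrow side.

```bash
python3 - <<'E'
from h import *
R,a=tilted(np.radians(61-90),0); s=np.array([.423,.167]); d=np.array([.45,.89])
rel(R,np.r_[s-.035*d,.20]); rel(R,np.r_[s-.035*d,.047])
p=camera_params("top"); print("purple",onplane(p,[298,257],.03).round(3))
E
```

```text
turn deg [ 0.41  0.27 23.51] shift cm [-5.67  2.43 10.35]
turn deg [ 0.41  0.27 23.51] shift cm [-5.57  2.34 25.64]
purple [[ 0.385 -0.021  0.03 ]]
```

```bash
python3 -m inch '[[[0,0,6,-2,1,0,1],[0,0,12,-4,2,0,1],[0,0,18,-5.6,2.4,3,1],[0,0,23.5,-5.6,2.4,6.5,1],[0,0,23.5,-5.6,2.4,10,1]]]' |grep -E "clo|pos|width"; python3 -m inch '[[[0,0,0,0,0,0.5,1],[0,0,0,0,0,0.5,1]]]' |grep -E "clo|pos|width"; python3 - <<'E'
from h import *
R,a=tilted(np.radians(61-90),0); s=np.array([.423,.167]); d=np.array([.45,.89])
rel(R,np.r_[s-.035*d,.047])
E
```

```text
clock: 7.83
position: [0.412, 0.1354, 0.2024]
width: 0.0036
clock: 8.0
position: [0.4091, 0.1346, 0.1967]
width: 0.0002
turn deg [ 0.18  0.1  -0.13] shift cm [ 0.25 -0.02 14.97]
```

```bash
python3 -m inch '[[[0,0,0,0.25,0,3.5,1],[0,0,0,0.25,0,7.5,1],[0,0,0,0.25,0,11.5,1],[0,0,0,0.25,0,14,1],[0,0,0,0.25,0,14.9,1]]]' |grep -E "clo|pos|^force"; python3 -m inch '[[[0,0,0,0,0,0,1],[0,0,0,0,0.3,0,1],[0,0,0,0,0.6,0,1],[0,0,0,0,0.9,0,1],[0,0,0,0,0.9,0,1]]]' |grep -E "clo|pos|^force"; python3 - <<'E'
from h import *
s=bot.sense(); print(s['position'],s['force']); d=np.array([.45,.89]); print('gap to spoke line mm',1000*((np.array([.423,.167])-s['position'][:2])@d))
E
```

```text
clock: 8.42
position: [0.4089, 0.1374, 0.0476]
force: [-0.4, -0.5, 0.7]
clock: 8.83
position: [0.4143, 0.1463, 0.0502]
force: [0.5, -0.4, 0.4]
[0.41430401 0.14630067 0.05020874] [ 0.52059394 -0.36143985  0.38403431]
gap to spoke line mm 22.335598207456748
```

```bash
python3 -m inch '[[[0,0,0,0,0.15,0,1],[0,0,0,0,0.3,0,1],[0,0,0,0,0.45,0,1],[0,0,0,0,0.6,0,1],[0,0,0,0,0.6,0,1]]]' |grep -E "clo|pos|^force"; python3 look.py k2;  python3 -m inch '[[[0,0,0,0,0.1,0,1],[0,0,0,0,0.2,0,1],[0,0,0,0,0.3,0,1],[0,0,0,0,0.3,0,1]]]' |grep -E "clo|pos|^force"; python3 look.py k3
```

```text
clock: 9.25
position: [0.4158, 0.1505, 0.0487]
force: [0.1, 0.3, 0.3]
7 spoke 16.387986464485884 bay 173.8879864644859 [0.7 0.9 0.9 0.8 1.1 0.5 0.6]
top cap 48 [265.20833333 214.5       ] [0.4907 0.0999 0.166 ]
scene cap 267 [229.        180.6329588] [0.4857 0.1063 0.166 ]
clock: 9.68
position: [0.4172, 0.153, 0.0487]
force: [-0.2, -0.6, 0.2]
6 spoke 15.249889987004568 bay 172.74988998700456 [1.  0.5 1.1 0.5 0.9 0.1]
top cap 50 [264.56 214.36] [0.4909 0.1019 0.166 ]
scene cap 269 [228.87732342 180.11895911] [0.4865 0.108  0.166 ]
```

Bay now at about 172.8° and arrow at about 173°. I'll back off, withdraw and check with a clear view.

```bash
python3 -m inch '[[[0,0,0,0,-0.7,0,1],[0,0,0,0,-1.8,0,1],[0,0,0,0,-1.8,-4,1],[0,0,0,0,-1.8,-8,1],[0,0,0,0,-1.8,-12,1]]]' |grep -E "pos|^force"; python3 -m inch '[[[0,0,0,-0,0,-4,1],[0,0,0,0,0,-8,1],[0,0,0,0,0,-12,1],[0,0,0,0,4,-13,1],[0,0,0,0,8,-13,1]]]' |grep -E "pos"; python3 -m inch '[[[0,0,0,1,4,0,1],[0,0,0,2,8,0,1],[0,0,0,3,12,0,1],[0,0,0,4,16,0,1],[0,0,0,5,20,0,1]]]' |grep -E "clo|pos";python3 -m inch '[[[0,0,0,1,3,0,1],[0,0,0,1,3,0,1],[0,0,0,1,3,0,1]]]' |grep -E "clo|pos"; cat >> look.py <<'E'
m,l,b=blobs(I["top"],(100,120,60),(125,255,255),15)
h=I["top"].astype(int)[222:262,250:268]; v,u=np.nonzero((h[:,:,0]-h[:,:,1]>60)&(h[:,:,0]-h[:,:,2]>60)); X=onplane(P["top"],np.c_[u+250,v+222],.0065)[:,:2].mean(0)-[.5569,.0994]
print("arrow",np.degrees(np.arctan2(X[1],X[0])))
E
python3 look.py k4
```

```text
position: [0.4063, 0.1348, 0.1695]
force: [1.3, 1.2, 0.1]
position: [0.4473, 0.205, 0.3039]
clock: 11.03
position: [0.4997, 0.4055, 0.2999]
clock: 11.28
position: [0.5048, 0.4367, 0.299]
8 spoke 15.30678214211945 bay 172.80678214211946 [0.9 0.7 1.1 0.8 1.1 0.1 0.7 0.8]
top cap 129 [261.49612403 215.20155039] [0.4874 0.1109 0.166 ]
scene cap 271 [228.89298893 180.08118081] [0.4866 0.1081 0.166 ]
arrow 172.66362478081646
```

View pics/k4.png

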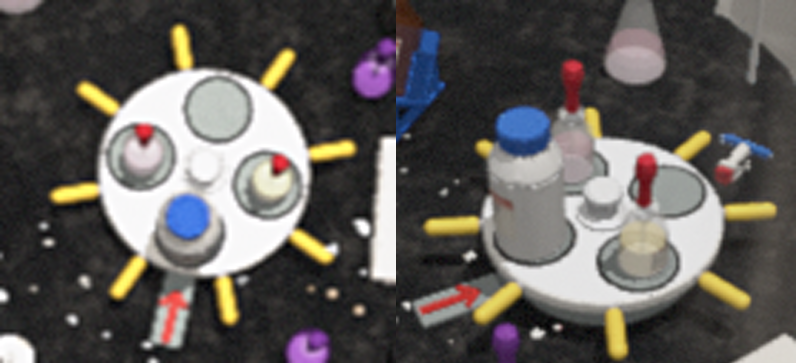

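The final picture shows the bay and bottle on the arrow's line (172.8° against 172.7°). The cap is about 5 mm from the bay's middle, both droppers stand, and the arm is clear.

```bash
python3 -c "
from rig import bot
print(bot.hand_in())"
```

```text
the job is handed in; nothing more can be done
None
```

The job is handed in, with no verdict returned: the white bottle with the blue cap stands upright about 5 mm from the centre of the empty bay nearest the arrow, that bay is within about half a degree of the arrow, and both droppers are still standing in their bays.

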